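# Refit the guide column of the fruit press

### The job

The fruit press has been washed and its steel guide column lies on the draining rack. Stand the column upright, knob up, in the wide pocket of the white draining block and let go of it; then take it again by its knob, feel for the bore in the press's socket with the plain end, and push the column straight down until it is fully home, then let go. Leave the bowl, the jar and the jug where they are.

Things in the scene. Friction and masses are not known exactly. Their poses are not given: they have to be found in the camera images.
- column: The guide column, 150 mm long, about 0.28 kg (0.2 to 0.36): a plain steel shank 24 mm in diameter and 120 mm long with a square-edged flat end, then a round black knob 40 mm in diameter and 30 mm long. Origin: centre of the flat plain end; its z axis runs along the column towards the knob (knob from 120 to 150 mm). At the start it lies level on the rack, axis 50 mm above the table, knob towards the robot, plain end pointing away.
- column_mid (a point): Point on the column's axis 76 mm from the plain end: its centre of mass, midway between the rack's saddles, free to be gripped from above or tilted. Axes as the column.
- column_knob (a point): Centre of the knob, on the axis 135 mm from the plain end. Axes as the column.
- rack: Fixed low steel draining rack, base plate 130 x 80 x 6 mm, with two V saddles (8 mm thick, 60 mm wide, tops about 57 mm high) at 40 mm before and behind its centre (72 mm free between them). Origin: centre of its underside on the table; x along the column towards the plain end, z up.
- block: Fixed white plastic draining block 90 x 90 x 60 mm high, with one wide round pocket 32 mm in diameter and 45 mm deep in the middle of its top (mouth 60 mm above the table). The column stands in it by itself, loosely. Origin: centre of its underside; z up.
- pocket (a point): Centre of the pocket's floor, 15 mm above the table, z up.
- press: Fixed fruit press base, white plate 245 x 150 mm with its top 20 mm above the table, a round steel dish (112 mm across, rim 60 mm high, centre 110 mm from the bore, towards the robot) and an aluminium socket block 70 x 70 mm with its top 65 mm above the table. Origin: on the table directly below point bore_nominal; x away from the dish, z up.
- bore_nominal (a point): Point level with the top of the socket block (65 mm above the table), where the bore nominally is. The socket is clamped in slots with play, so socket and bore really lie up to 5 mm from this point in any horizontal direction; the real offset is not measured here and has to be felt (or seen). The bore is vertical, blind, sharp-edged (no chamfer), 25.5 mm in diameter and 40 mm deep: its floor is 25 mm above the table.
- bowl: Bystander: steel bowl, 130 mm across, 55 mm high. Origin: centre of its underside.
- jar: Bystander: closed glass jar, 64 mm across, 85 mm high. Origin: centre of its underside.
- jug: Bystander: white plastic jug with handle, 80 mm across, 95 mm high. Origin: centre of its underside.
Mind the look-alikes: they are no part of the job. Leave any pink look-alike of the column alone. What is shaped like the block but green is not meant.

How it is judged:
On the way, in this order (a step that is already met when the one before it is completed fails the run):
1. the column stands in the draining block's pocket, knob up, let go (horizontal distance between column and pocket below 0.01 m and z of column in the frame of block below 0.02 m and height (world z) of column_knob above 0.14 m and angle between column's own z axis and vertical below 0.26 rad and contact force between the fingers and column below 0.1 N and linear speed of column below 0.03 m/s), for 0.2 s.
2. the column is held by its knob, lifted clear of the block (distance between the grasp point and column_knob below 0.035 m and contact force between the fingers and column above 1 N and z of column in the frame of block above 0.062 m), for 0.1 s.
At the end, for the whole second after the job is handed in: The column stands upright (within 0.08 rad), knob up, in the bore of the press's socket, its plain end within 3.5 mm of the bore's floor, released and at rest (horizontal distance between column and bore_nominal below 0.009 m and z of column in the frame of press below 0.0285 m and height (world z) of column_knob above 0.15 m and angle between column's own z axis and vertical below 0.08 rad and contact force between the fingers and column below 0.1 N and linear speed of column below 0.01 m/s); the robot touches nothing.
It fails at once if the bowl was moved by more than 30 mm (distance of bowl from where it was at the start of the episode above 0.03 m).
It fails at once if the jar was moved by more than 30 mm (distance of jar from where it was at the start of the episode above 0.03 m).
It fails at once if the jug was moved by more than 30 mm (distance of jug from where it was at the start of the episode above 0.03 m).
It also fails if it takes over 72 s, if anything falls off the work surface, if the arm or the gripper's body presses on something with over 40 N, if the wrist force passes 120 N, or if a joint passes its speed limit or range.

### The arm

A 6-joint arm with a two-finger parallel gripper is mounted at the origin on the work surface. World frame = base frame: x ahead of the robot, y to its left, z up, the work surface at z = 0. Lengths are in m, angles in rad, forces in N, time in s.
With the tool pointing down it reaches from about 0.3 to 0.875 m from the base axis. Payload 6.4 kg.
Tool frame: the origin (TCP) lies midway between the tips of the shut fingers; the grasp point (between the pads) lies 19 mm behind it; z points along the fingers, y is the line along which they close (so a half turn about z gives the same grasp; the last joint's range is limited). The gripper opens to 85 mm and grips with 20 to 120 N. Pads are 22 mm wide; open, the fingers measure 114 mm over their backs; the gripper's body (76 mm by 85 mm) begins 54 mm behind the grasp point. The pads swing forward as they close: fully open they stand 13 mm farther back than shut.
Start: joints at [1.091, 0.181, 1.607, -0, 1.354, -0.206], TCP at [0.155, 0.554, 0.231] pointing down, gripper open.
Joint ranges: [-2.99, 2.99], [-0.89, 2.07], [0.3, 2.58], [-1.14, 4.28], [0, 2.63], [-3.12, 3.12]. Speed limits (rad/s): [2.57, 2.57, 3.01, 3.14, 3.14, 3.14].

### API

Orientations are given as a unit quaternion [w, x, y, z].
In Python, from bench import sensors, vision, ctrl gives the robot as it stands.
- The arm moves only by the tool carry_out, never from a script. Its argument "deltas" is text: rows parted by semicolons, each of 7 numbers parted by spaces: the shift along the tool's x, y, z in mm, then the turn, a rotation vector about the tool's x, y, z in rad, then the closure, from 0 (fully open) to 1 (shut). In form: tx ty tz ax ay az claw; .... A call has 1 to 12 rows; each row is the pose to reach, as a shift and turn from the pose commanded when the call began, along the tool's axes at that moment; what a row does not reach only later rows make up. A row lasts 1/8 s, in which the tool goes at most 62.5 mm and 10.7 degrees, less where a joint would pass 70% of its speed; a pose out of reach is approached as far as the arm can. A call with a gripper value outside its range is refused whole. The fingers move at their own pace and stop on an object; the grip force is fixed at half the most. Time passes only in rows, so rows that repeat a pose let the fingers close. It gives the time, the measured TCP pose, the force, the opening and the grip force at its end, in the units of the state.
- sensors.get_obs(): the state, without advancing time (a new reading comes with each control period).
- vision.camera(name): name is "side" or "top"; returns the picture (420x560x3 uint8, blue, green, red); there is no depth.
- vision.camera_model(name): a dict with "K" (3x3 intrinsics, pixels), "k1" (the pictures are not rectified: a ray, as slopes to the right and down, at radius r is drawn at 1 + k1 r^2 times it, then the intrinsics apply), "extrinsics" (4x4, takes a point from world to camera coordinates). Camera axes: x right, y down, z forward; pixel columns grow to the right and rows downward; lengths in m; the calibration is good to about 2 mm. A picture is of the moment at which its call begins. camera_model takes no time and is no camera call.
- ctrl.hand_in(): hands the job in; it is judged then, once.
The state is a dict: "time_s": time; "q": joint angles; "dq": joint speeds; "joint_efforts": joint torques, N m; "eef_pos": TCP position; "eef_rot": TCP orientation; "wrist_force": force on the tool from outside, world axes, zero at the start; "torque": the same for the moment, N m; "opening": opening from 0.0 (shut) to 1.0 (fully open); "grasp_force": force on a finger pad.
Only numpy, scipy, OpenCV 4.12 (cv2) and the standard library are available. Lean on these libraries where they do the work, as an engineer would, in place of code of your own. Each camera call takes 0.05 s, during which the arm holds its last target. There are 200 camera calls.

## Working session

There is one attempt and no reset: what is moved stays moved. The work goes in short steps, Python scripts to look and compute and a tool call to move; the robot and the scene stay as the last step left them, time stands still between calls to the robot, and variables do not carry over. Pictures are saved under pics/ and viewed, at most 10 in all, crops included, and the job is handed in when it is done.

Besides the shell and the picture viewer there is one more tool, called after ">>>" as a command line: name --argument value ..., lists and objects as JSON in quotes. carry_out: Moves the arm, as the interface text tells. Its arguments: {"type":"object","properties":{"deltas":{"type":"string"}},"required":["deltas"]}

```bash
mkdir -p pics; cat > h.py <<'E'
import numpy as np, cv2
from bench import sensors, vision, ctrl
def ray(cam,u,v):
    m=vision.camera_model(cam);K=np.array(m["K"]);E=np.array(m["extrinsics"])
    d=np.array([(u-K[0,2])/K[0,0],(v-K[1,2])/K[1,1]]);s=d.copy()
    for _ in range(20): s=d/(1+m["k1"]*(s@s))
    R,t=E[:3,:3],E[:3,3]
    return -R.T@t, R.T@np.array([s[0],s[1],1])
def plane(cam,u,v,z):
    o,d=ray(cam,u,v); return o+d*(z-o[2])/d[2]
def proj(cam,p):
    m=vision.camera_model(cam);K=np.array(m["K"]);E=np.array(m["extrinsics"])
    c=E[:3,:3]@np.array(p)+E[:3,3];s=c[:2]/c[2];s=s*(1+m["k1"]*(s@s))
    return K[0,0]*s[0]+K[0,2],K[1,1]*s[1]+K[1,2]
E
python3 - <<'E'
from h import *
for c in("side","top"):
    cv2.imwrite(f"pics/{c}0.png",vision.camera(c)); m=vision.camera_model(c)
    o,d=ray(c,280,210);print(c,o,d)
o=sensors.get_obs();print({k:np.round(v,3) for k,v in o.items()})
E
```

```text
side [ 0.48074622 -0.76136336  1.01431866] [ 0.07008669  0.63008321 -0.7733629 ]
top [0.39683083 0.04098503 1.13311371] [ 0.16482223 -0.01764662 -0.98621725]
{'time_s': np.float64(0.1), 'q': array([ 1.091,  0.181,  1.608,  0.   ,  1.354, -0.206]), 'dq': array([-0.   , -0.002, -0.003,  0.001,  0.002,  0.   ]), 'joint_efforts': array([-0.0000e+00, -4.4587e+01, -3.5224e+01, -0.0000e+00,  4.0000e-03,
       -0.0000e+00]), 'eef_pos': array([0.155, 0.553, 0.23 ]), 'eef_rot': array([-0.   ,  0.136,  0.991, -0.001]), 'wrist_force': array([-0.667,  0.286, -0.434]), 'torque': array([ 0.056, -0.038, -0.017]), 'grasp_force': np.float64(0.0), 'opening': np.float64(1.002)}
```

View pics/top0.png

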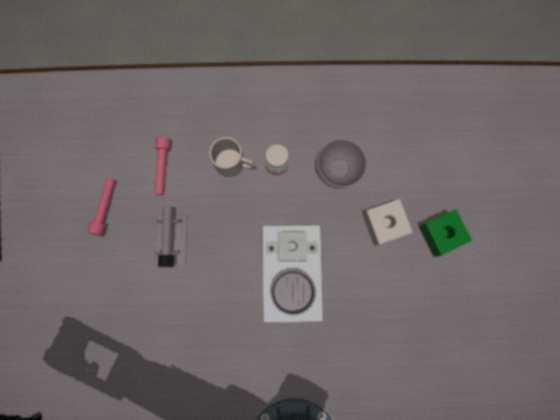

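View pics/side0.png

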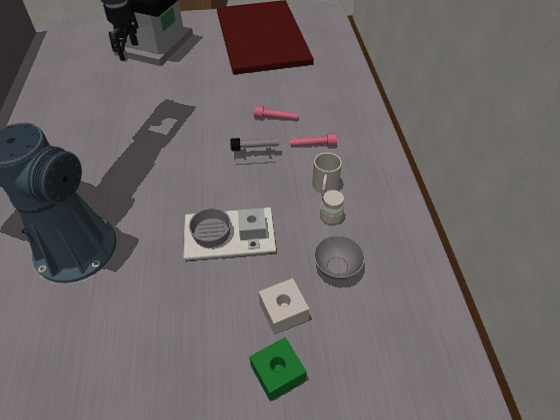

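Top view: the candidates for the column are the grey shank with black knob at (167,235), pink at (162,165) and pink at (103,207). For the block they are white (389,221) and green (447,231). I choose the grey/black column and the white block. A close crop will check the choice, along with the measurements.

```bash
python3 - <<'E'
from h import *
t=cv2.imread("pics/top0.png");s=cv2.imread("pics/side0.png")
R=lambda im,x,y,w,h:cv2.resize(im[y:y+h,x:x+w],(400,300),interpolation=cv2.INTER_CUBIC)
cv2.imwrite("pics/crop1.png",np.vstack([np.hstack([R(t,130,200,80,60+15)[:300],R(t,350,190,80,60)]),np.hstack([R(s,220,120,80,60),R(t,255,215,80,60)])]))
# rough
for n,c,u,v,z in[("shank end","top",169,207,.05),("knob end","top",166,266,.05),("pocket","top",390,222,.06),("bore","top",293,246,.065),
 ("pocket","side",284,300,.06),("bore","side",252,219,.065),("knob","side",231,144,.05),("end","side",279,142,.05)]:
    print(n,c,np.round(plane(c,u,v,z),4))
E
```

```text
shank end top [0.5916 0.3013 0.05  ]
knob end top [0.4437 0.3067 0.05  ]
pocket top [ 0.5398 -0.2531  0.06  ]
bore top [ 0.4851 -0.0079  0.065 ]
pocket side [ 0.5458 -0.2554  0.06  ]
bore side [ 0.4894 -0.0101  0.065 ]
knob side [0.4464 0.3061 0.05  ]
end side [0.5961 0.2979 0.05  ]
```

View pics/crop1.png

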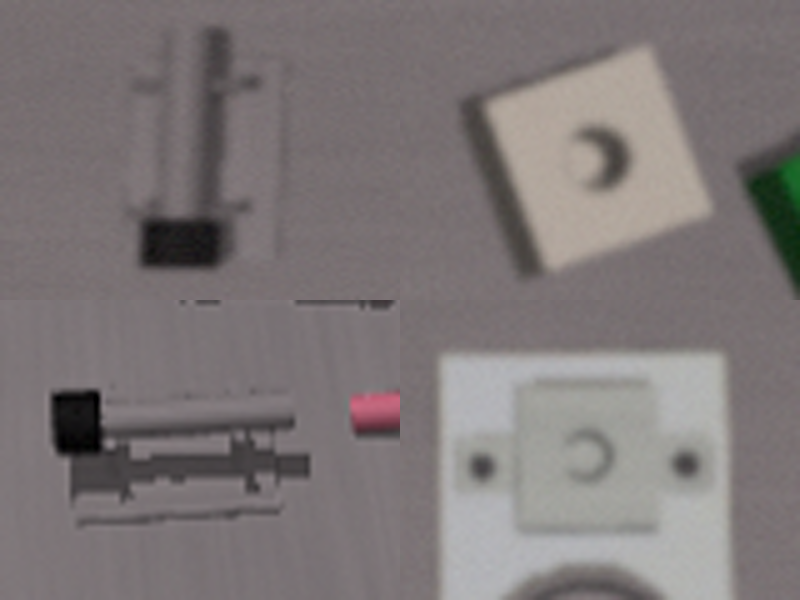

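The crop confirms it: the grey shank with black knob lies on the rack (axis u≈166.4, v 206–266 in top). The white block's top is centred at about (389.4,221.4) and the bore at about (292.6,246). Refining these across both views.

```bash
cat >> h.py <<'E'
def tri(pt,ps):
    A=[];b=[]
    M=np.zeros((3,3));w=np.zeros(3)
    rs=[]
    for c,(u,v) in(("top",pt),("side",ps)):
        o,d=ray(c,u,v);d=d/np.linalg.norm(d);P=np.eye(3)-np.outer(d,d);M+=P;w+=P@o;rs.append((o,P))
    x=np.linalg.solve(M,w);return x,[1000*np.linalg.norm(P@(x-o)) for o,P in rs]
E
python3 - <<'E'
from h import *
t=cv2.imread("pics/top0.png");s=cv2.imread("pics/side0.png")
def blob(im,m,box):
    x,y,w,h=box;q=np.zeros(m.shape,np.uint8);q[y:y+h,x:x+w]=m[y:y+h,x:x+w]
    cs,_=cv2.findContours(q,cv2.RETR_EXTERNAL,cv2.CHAIN_APPROX_NONE);c=max(cs,key=cv2.contourArea);return c,cv2.minAreaRect(c)
for n,im,b1,b2 in(("top",t,(355,190,65,60),(150,250,30,25)),("side",s,(255,275,60,60),(225,130,22,25))):
    g=im.max(2)
    c,r=blob(im,(g>(165 if n=="top" else 195)).astype(np.uint8)*255,b1)
    print(n,"block",r,np.round(plane(n,*r[0],.06),4),np.round(plane(n,*cv2.boxPoints(r)[0],.06)-plane(n,*cv2.boxPoints(r)[1],.06),4))
    c,r=blob(im,(g<40).astype(np.uint8)*255,b2);print(n,"knob",r,np.round(plane(n,*r[0],.05),4))
    print(im[300,262:312].max(1) if n=="side" else im[221,365:412].max(1))
for n,a,b in(("end",(166.6,206.3),(278.8,142.4)),("knobend",(166.4,266.3),(230.5,144.2)),("pocket",(389.4,221.4),(284,300)),("bore",(292.6,246.1),(252,219.3))):
    x,e=tri(a,b);print(n,np.round(x,4),np.round(e,1))
cv2.imwrite("pics/crop2.png",np.hstack([cv2.resize(s[270:335,250:315],(400,400),interpolation=2),cv2.resize(s[200:255,225:280],(400,400),interpolation=2)]))
E
```

```text
top block ((389.445556640625, 221.04454040527344), (34.48704528808594, 33.46356201171875), 69.14553833007812) [ 0.5422 -0.2519  0.06  ] [-0.0288  0.0816  0.    ]
top knob ((166.0, 260.5), (9.0, 14.0), 90.0) [0.4573 0.3069 0.05  ]
[ 87  79  72  79  91 119 150 170 175 179 179 177 179 177 178 177 178 174
 173 176 179 178 179 176 163 134 100  78  72  85 111 143 165 173 178 178
 177 178 177 175 177 174 164 149 126 118 117]Traceback (most recent call last):
  File "<stdin>", line 8, in <module>
  File "<stdin>", line 5, in blob
ValueError: max() iterable argument is empty
```

```bash
python3 - <<'E'
from h import *
s=cv2.imread("pics/side0.png")
for n,a,b in(("end",(166.6,206.3),(278.8,142.4)),("knobend",(166.4,266.3),(230.5,144.2)),("pocket",(389.4,221.2),(284,300)),("bore",(292.6,246.1),(252,219.3))):
    x,e=tri(a,b);print(n,np.round(x,4),np.round(e,1))
cv2.imwrite("pics/crop2.png",np.hstack([cv2.resize(s[270:335,250:315],(400,400),interpolation=2),cv2.resize(s[200:255,225:280],(400,400),interpolation=2)]))
E
```

```text
end [0.5964 0.3108 0.0365] [0.4 0.4]
knobend [0.4439 0.306  0.0493] [0.9 0.9]
pocket [ 0.5443 -0.253   0.055 ] [1.8 1.8]
bore [ 0.4874 -0.007   0.0594] [2. 2.]
```

View pics/crop2.png

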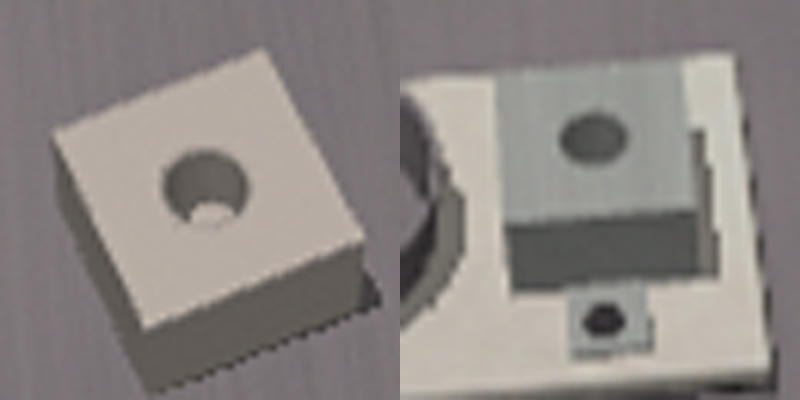

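The crop shows the pocket centred at about (283.6,300.4) and the bore at about (251.5,219.0) in the side view. I'll grip the column mid-shank with the tool leaning 30° outward, so that a 90° turn later stands it up with the gripper body clear of the block.

```bash
cat >> h.py <<'E'
from scipy.spatial.transform import Rotation as Ro
def pose():
    o=sensors.get_obs();w,x,y,z=o["eef_rot"];return np.array(o["eef_pos"]),Ro.from_quat([x,y,z,w]),o
def frame(y,z):
    y=np.array(y,float);z=np.array(z,float);y/=np.linalg.norm(y);z/=np.linalg.norm(z);return Ro.from_matrix(np.c_[np.cross(y,z),y,z])
def delta(G,R,back=.019,src=None):
    "print deltas taking the grasp point to G with orientation R"
    p,R0,o=pose() if src is None else src+(None,)
    t=np.array(G)+back*R.as_matrix()[:,2];d=R0.inv().apply(t-p)*1000;a=(R0.inv()*R).as_rotvec()
    print(np.round(d,1),np.round(a,3),"rows>=%.1f"%max(np.linalg.norm(d)/62.5,np.degrees(np.linalg.norm(a))/10.7),"tcp",np.round(t,4));return t,R
E
python3 - <<'E'
from h import *
s,c=np.sin(np.pi/6),np.cos(np.pi/6)
print("pocket",plane("top",389.4,221.2,.06),plane("side",283.6,300.4,.06));print("bore",plane("top",292.6,246.1,.065),plane("side",251.5,219,.065))
R=frame([0.02,1,0],[s,-.02*s,-c])
a=delta([.515,.3047,.17],R)
delta([.517,.3045,.05],R,src=a)
E
```

```text
pocket [ 0.54183941 -0.2517238   0.06      ] [ 0.54473615 -0.25633642  0.06      ]
bore [ 0.48487418 -0.00689334  0.065     ] [ 0.48807085 -0.00997345  0.065     ]
[-422.8 -139.4   77. ] [-0.068 -0.521 -0.248] rows>=7.2 tcp [0.5245 0.3045 0.1535]
[ 58.3  -0.2 104.9] [0. 0. 0.] rows>=1.9 tcp [0.5265 0.3043 0.0335]
```

>>> carry_out --deltas "-423 -139 40 -0.068 -0.521 -0.248 0; -423 -139 40 -0.068 -0.521 -0.248 0; -423 -139 40 -0.068 -0.521 -0.248 0; -423 -139 40 -0.068 -0.521 -0.248 0; -423 -139 40 -0.068 -0.521 -0.248 0; -423 -139 40 -0.068 -0.521 -0.248 0; -423 -139 40 -0.068 -0.521 -0.248 0; -423 -139 40 -0.068 -0.521 -0.248 0; -423 -139 40 -0.068 -0.521 -0.248 0; -423 -139 77 -0.068 -0.521 -0.248 0; -423 -139 77 -0.068 -0.521 -0.248 0; -423 -139 77 -0.068 -0.521 -0.248 0"

```text
time_s: 1.6
eef_pos: [0.5245, 0.3067, 0.1551]
eef_rot: [0.259, 0.009, 0.966, -0.001]
wrist_force: [-0.4, -0.5, 1.5]
opening: 0.997
grasp_force: 0.0
```

```bash
python3 - <<'E'
from h import *
s,c=np.sin(np.pi/6),np.cos(np.pi/6)
R=frame([0.02,1,0],[s,-.02*s,-c])
delta([.517,.3045,.05],R)
t=vision.camera("top");u=vision.camera("side")
print(pose()[2]["q"].round(3),pose()[2]["wrist_force"])
R_=lambda im,x,y,w,h:cv2.resize(im[y:y+h,x:x+w],(400,400),interpolation=cv2.INTER_CUBIC)
cv2.imwrite("pics/crop3.png",np.hstack([R_(t,110,180,120,120),R_(u,190,70,120,120)]))
E
```

```text
[ 59.1  -2.5 106.2] [0.003 0.001 0.001] rows>=1.9 tcp [0.5265 0.3043 0.0335]
[ 0.453  0.113  1.946 -0.388  0.64  -0.838] [-0.10878919  0.99676216 -0.50376555]
```

View pics/crop3.png

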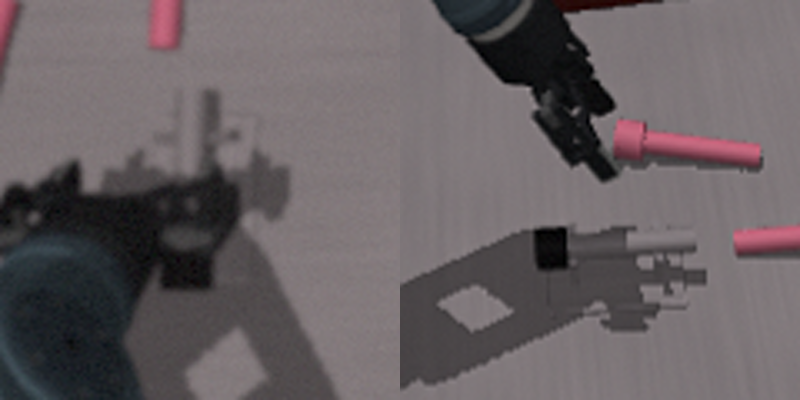

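The view shows open fingers straddling the column (top crop), the body behind and above the knob. I'll descend vertically, then close.

>>> carry_out --deltas "30 -1 53 0 0 0 0; 44 -2 80 0 0 0 0; 52 -2 94 0 0 0 0; 59 -2 106 0 0 0 0; 59 -2 106 0 0 0 0; 59 -2 106 0 0 0 0"

```text
time_s: 2.45
eef_pos: [0.5279, 0.3041, 0.0344]
eef_rot: [0.26, 0.01, 0.966, -0.001]
wrist_force: [-0.4, 0.6, -0.9]
opening: 1.0
grasp_force: 0.0
```

>>> carry_out --deltas "0 0 0 0 0 0 1; 0 0 0 0 0 0 1; 0 0 0 0 0 0 1; 0 0 0 0 0 0 1; 0 0 0 0 0 0 1; 0 0 0 0 0 0 1; 0 0 0 0 0 0 1; 0 0 0 0 0 0 1"

```text
time_s: 3.45
eef_pos: [0.5271, 0.3046, 0.0335]
eef_rot: [0.26, 0.009, 0.966, -0.001]
wrist_force: [-4.4, 4.5, 4.4]
opening: 0.266
grasp_force: 58.4
```

>>> carry_out --deltas "-10 0 -17 0 0 0 1; -40 0 -69 0 0 0 1; -65 0 -113 0 0 0 1; -90 0 -156 0 0 0 1; -90 0 -156 0 0 0 1; -90 0 -156 0 0 0 1"

```text
time_s: 4.2
eef_pos: [0.5256, 0.3026, 0.2111]
eef_rot: [0.258, 0.01, 0.966, -0.003]
wrist_force: [-0.7, 0.1, -3.8]
opening: 0.258
grasp_force: 59.7
```

```bash
python3 - <<'E'
from h import *
p,R0,o=pose();print(o["q"].round(3),o["grasp_force"],p)
a=np.radians(50);h=np.array([np.cos(a),np.sin(a),0]);up=np.array([0,0,1.])
def F(az,th):
    h=np.array([np.cos(az),np.sin(az),0]);z=np.sin(th)*h-np.cos(th)*up;x=np.cos(th)*h+np.sin(th)*up;return frame(np.cross(z,x),z)
P=np.array([.5433,-.254,.091])
m=delta(P+[-.02,.2,.16],F(np.radians(100),np.radians(20)))
f=delta(P+[0,0,.12],F(a,np.pi/3),src=m)
delta(P+[0,0,.12],F(a,np.pi/3))
E
```

```text
[ 0.446  0.029  1.907 -0.331  0.759 -0.916] 59.696869254112244 [0.52564702 0.3026153  0.21113054]
[ -14.1 -350.2  -17.4] [0.122 0.725 1.409] rows>=8.5 tcp [ 0.5222 -0.0476  0.2331]
[-195.3   -2.4  -37.4] [-0.572  0.653  0.682] rows>=5.9 tcp [ 0.5539 -0.2414  0.2015]
[ -29.2 -543.3   27.8] [-0.621  0.807  2.306] rows>=13.5 tcp [ 0.5539 -0.2414  0.2015]
```

>>> carry_out --deltas "-14 -350 -17 0.122 0.725 1.409 1; -14 -350 -17 0.122 0.725 1.409 1; -14 -350 -17 0.122 0.725 1.409 1; -14 -350 -17 0.122 0.725 1.409 1; -14 -350 -17 0.122 0.725 1.409 1; -14 -350 -17 0.122 0.725 1.409 1; -14 -350 -17 0.122 0.725 1.409 1; -14 -350 -17 0.122 0.725 1.409 1; -14 -350 -17 0.122 0.725 1.409 1; -14 -350 -17 0.122 0.725 1.409 1; -14 -350 -17 0.122 0.725 1.409 1; -14 -350 -17 0.122 0.725 1.409 1"

```text
time_s: 5.7
eef_pos: [0.5234, -0.0463, 0.234]
eef_rot: [-0.132, 0.632, 0.755, 0.113]
wrist_force: [0.3, 0.1, -3.3]
opening: 0.266
grasp_force: 59.9
```

```bash
cat >> h.py <<'E'
up=np.array([0,0,1.])
def F(az,th):
    h=np.array([np.cos(az),np.sin(az),0]);z=np.sin(th)*h-np.cos(th)*up;x=np.cos(th)*h+np.sin(th)*up;return frame(np.cross(z,x),z)
E
python3 - <<'E'
from h import *
p,R0,o=pose();print(o["q"].round(3),o["grasp_force"],p,delta([.5222,-.054,.251],F(np.radians(100),np.radians(20))))
P=np.array([.5433,-.254,.091]);delta(P+[0,0,.12],F(np.radians(50),np.pi/3))
E
```

```text
[-1.1 -2.5  0.5] [ 0.002 -0.     0.003] rows>=0.0 tcp [ 0.5211 -0.0476  0.2331]
[-0.487  0.17   1.654  0.275  1.538 -0.704] 59.93449151515961 [ 0.52338143 -0.04628463  0.23400316] (array([ 0.52107157, -0.04760034,  0.23314584]), Rotation.from_matrix(array([[-1.63175911e-01,  9.84807753e-01, -5.93911746e-02],
                            [ 9.25416578e-01,  1.73648178e-01,  3.36824089e-01],
                            [ 3.42020143e-01, -5.55111512e-17, -9.39692621e-01]])))
[-196.6   -4.3  -37. ] [-0.571  0.651  0.685] rows>=5.9 tcp [ 0.5539 -0.2414  0.2015]
```

>>> carry_out --deltas "-196 -4 -37 -0.571 0.651 0.685 1; -196 -4 -37 -0.571 0.651 0.685 1; -196 -4 -37 -0.571 0.651 0.685 1; -196 -4 -37 -0.571 0.651 0.685 1; -196 -4 -37 -0.571 0.651 0.685 1; -196 -4 -37 -0.571 0.651 0.685 1; -196 -4 -37 -0.571 0.651 0.685 1; -196 -4 -37 -0.571 0.651 0.685 1; -196 -4 -37 -0.571 0.651 0.685 1; -196 -4 -37 -0.571 0.651 0.685 1"

```text
time_s: 6.95
eef_pos: [0.5547, -0.2411, 0.2026]
eef_rot: [-0.211, 0.785, 0.367, 0.453]
wrist_force: [-0.4, 1.1, -3.6]
opening: 0.263
grasp_force: 60.1
```

```bash
python3 - <<'E'
from h import *
p,R0,o=pose();print(o["q"].round(3),o["grasp_force"])
P=np.array([.5433,-.254,.091]);delta(P+[0,0,.12],F(np.radians(50),np.pi/3))
t=vision.camera("top");u=vision.camera("side")
print(proj("side",P+[0,0,.044]),proj("side",P+[0,0,.194]))
cv2.imwrite("pics/crop4.png",np.hstack([cv2.resize(t[150:270,330:450],(400,400),interpolation=2),cv2.resize(u[180:330,220:370],(400,400),interpolation=2)]))
E
```

```text
[-1.077  0.443  1.691  0.934  1.574 -0.669] 60.13660669326782
[-1.3 -0.5 -0.1] [0.    0.001 0.002] rows>=0.0 tcp [ 0.5539 -0.2414  0.2015]
(np.float64(282.9750416792323), np.float64(283.31614606507776)) (np.float64(283.217872967256), np.float64(244.31263420825684))
```

View pics/crop4.png

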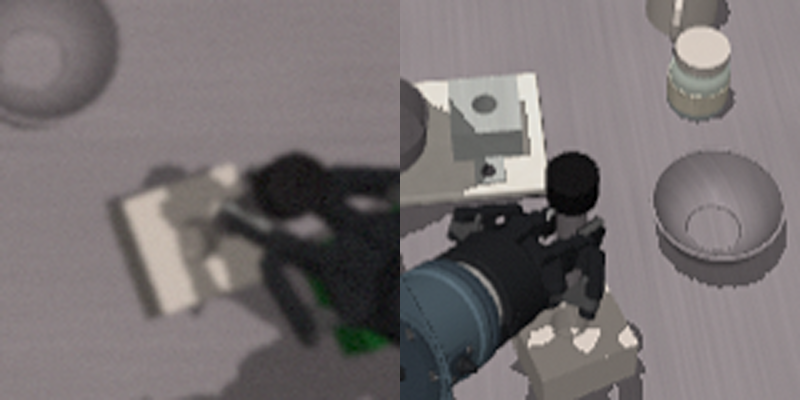

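The column is upright above the block. Its knob top is at about (285.3,242.5) in side and (416,205.5) in top. Comparing with the prediction:

```bash
python3 - <<'E'
from h import *
P=np.array([.5433,-.254,.285])
print(proj("side",P),proj("top",P),plane("side",285.3,243,.285),plane("top",416,205.5,.285))
p,R,o=pose();print(R.as_matrix().round(3), "up in tool",R.inv().apply(up).round(4))
g=p-.019*R.as_matrix()[:,2];print(g)
E
```

```text
(np.float64(283.217872967256), np.float64(244.31263420825687)) (np.float64(419.7366644342442), np.float64(204.72017099241265)) [ 0.5477169 -0.2513566  0.285    ] [ 0.54187401 -0.24626597  0.285     ]
[[ 0.321  0.766  0.557]
 [ 0.384 -0.643  0.663]
 [ 0.866  0.001 -0.501]] up in tool [ 8.657e-01  7.000e-04 -5.005e-01]
[ 0.54390989 -0.25365596  0.2117914 ]
```

>>> carry_out --deltas "-32 0 16 0 0 0 1; -62 0 33 0 0 0 1; -62 0 33 0 0 0 1; -67 0 36 0 0 0 1; -72 0 39 0 0 0 1; -72 0 39 0 0 0 1"

```text
time_s: 7.8
eef_pos: [0.5528, -0.2431, 0.1205]
eef_rot: [-0.211, 0.785, 0.366, 0.453]
wrist_force: [0.1, -0.2, -3.4]
opening: 0.263
grasp_force: 60.1
```

>>> carry_out --deltas "-9 0 5 0 0 0 1; -17 0 10 0 0 0 1; -24 0 14 0 0 0 1; -29 0 17 0 0 0 1; -29 0 17 0 0 0 1"

```text
time_s: 8.43
eef_pos: [0.5526, -0.2424, 0.0859]
eef_rot: [-0.212, 0.785, 0.365, 0.453]
wrist_force: [0.2, 0.4, -3.1]
opening: 0.264
grasp_force: 60.1
```

>>> carry_out --deltas "-2 0 1 0 0 0 1; -2 0 1 0 0 0 1; -2 0 1 0 0 0 0; -2 0 1 0 0 0 0; -2 0 1 0 0 0 0; -2 0 1 0 0 0 0; -2 0 1 0 0 0 0; -2 0 1 0 0 0 0"

```text
time_s: 9.43
eef_pos: [0.5527, -0.2428, 0.0842]
eef_rot: [-0.211, 0.785, 0.365, 0.453]
wrist_force: [0.3, 0.3, -0.5]
opening: 1.001
grasp_force: 0.0
```

```bash
python3 - <<'E'
from h import *
t=vision.camera("top");u=vision.camera("side")
for c in("side","top"): print(c,proj(c,[.5433,-.254,.165]),proj(c,[.5433,-.254,.135]))
cv2.imwrite("pics/crop5.png",np.hstack([cv2.resize(t[160:260,350:450],(400,400),interpolation=2),cv2.resize(u[220:330,230:340],(400,400),interpolation=2)]))
E
```

```text
side (np.float64(283.01910526805307), np.float64(276.2642185195757)) (np.float64(282.9750416792323), np.float64(283.31614606507776))
top (np.float64(402.39088087936), np.float64(214.0727662307585)) (np.float64(398.67584637342), np.float64(216.0734422981479))
```

View pics/crop5.png

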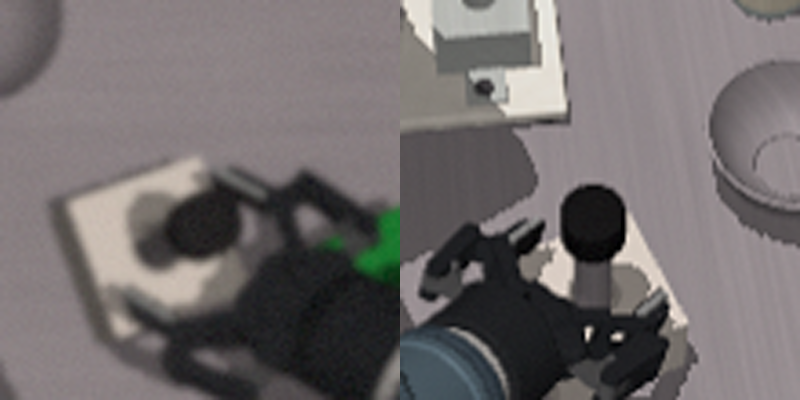

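The column stands in the pocket, let go: knob top at side (283.1,276.4), against a prediction of (283.0,276.3), so it is centred at (0.543,-0.254). I'll back off along the tool axis.

>>> carry_out --deltas "0 0 -30 0 0 0 0; 0 0 -70 0 0 0 0; 0 0 -110 0 0 0 0; 0 0 -110 0 0 0 0"

```text
time_s: 10.02
eef_pos: [0.4909, -0.319, 0.1407]
eef_rot: [-0.209, 0.786, 0.365, 0.454]
wrist_force: [0.6, 0.0, -0.4]
opening: 0.996
grasp_force: 0.0
```

```bash
python3 - <<'E'
from h import *
a=delta([.5433,-.254,.28],F(np.radians(50),0))
a=delta([.5433,-.254,.15],F(np.radians(50),0),src=a)
t=vision.camera("top");u=vision.camera("side")
for c,im,b in(("side",u,(262,262,40,34)),("top",t,(385,200,32,32))):
    x,y,w,h=b;m=(im[y:y+h,x:x+w].max(2)<45).astype(np.uint8)
    n,l,s,ce=cv2.connectedComponentsWithStats(m);i=1+np.argmax(s[1:,4]);print(c,s[i]+[x,y,0,0,0],ce[i]+[x,y],proj(c,[.5433,-.254,.15]))
E
```

```text
[145.9  -1.6  11.9] [ 0.006 -1.045 -0.002] rows>=5.6 tcp [ 0.5433 -0.254   0.261 ]
[  0.   0. 130.] [0. 0. 0.] rows>=2.1 tcp [ 0.5433 -0.254   0.131 ]
side [274 271  18  21 308] [282.8474026  280.92207792] (np.float64(282.99682037967636), np.float64(279.832098219831))
top [391 209  19  15 202] [400.27227723 216.25742574] (np.float64(400.50632578647117), np.float64(215.08777085304578))
```

>>> carry_out --deltas "50 0 -29 0 0 0 0; 95 0 -55 0 0 0 0; 95 0 -55 0 -0.3 0 0; 95 0 -55 0 -0.6 0 0; 146 -2 12 0.006 -1.045 -0.002 0; 146 -2 12 0.006 -1.045 -0.002 0; 146 -2 12 0.006 -1.045 -0.002 0; 146 -2 12 0.006 -1.045 -0.002 0; 146 -2 12 0.006 -1.045 -0.002 0; 146 -2 12 0.006 -1.045 -0.002 0"

```text
time_s: 11.38
eef_pos: [0.5432, -0.2499, 0.2584]
eef_rot: [-0.004, 0.905, 0.424, 0.0]
wrist_force: [-1.3, -0.8, 0.1]
opening: 1.003
grasp_force: 0.0
```

```bash
python3 - <<'E'
from h import *
delta([.5433,-.254,.15],F(np.radians(50),0));print(pose()[2]["q"].round(3))
E
```

```text
[ -3.6   3.6 127.4] [-0.007 -0.004  0.004] rows>=2.0 tcp [ 0.5433 -0.254   0.131 ]
[-0.632  0.214  1.513  0.005  1.422  0.062]
```

>>> carry_out --deltas "0 0 0 0 0 0 0; -2 2 50 0 0 0 0; -2 2 90 0 0 0 0; -2 2 115 0 0 0 0; -2 2 127 0 0 0 0; -2 2 127 0 0 0 0; -2 2 127 0 0 0 0"

```text
time_s: 12.25
eef_pos: [0.5443, -0.2538, 0.1341]
eef_rot: [-0.002, 0.906, 0.424, 0.001]
wrist_force: [-0.5, 0.3, 1.4]
opening: 0.998
grasp_force: 0.0
```

```bash
python3 - <<'E'
from h import *
delta([.5433,-.254,.15],F(np.radians(50),0))
E
```

```text
[-0.8 -0.6  3.1] [-0.002 -0.003  0.002] rows>=0.1 tcp [ 0.5433 -0.254   0.131 ]
```

>>> carry_out --deltas "0 0 3 0 0 0 0; 0 0 3 0 0 0 0; 0 0 3 0 0 0 1; 0 0 3 0 0 0 1; 0 0 3 0 0 0 1; 0 0 3 0 0 0 1; 0 0 3 0 0 0 1; 0 0 3 0 0 0 1; 0 0 3 0 0 0 1"

```text
time_s: 13.38
eef_pos: [0.5438, -0.2531, 0.13]
eef_rot: [-0.002, 0.906, 0.424, 0.0]
wrist_force: [0.7, -0.5, 4.0]
opening: 0.452
grasp_force: 60.9
```

>>> carry_out --deltas "0 0 -15 0 0 0 1; 0 0 -50 0 0 0 1; 0 0 -85 0 0 0 1; 0 0 -100 0 0 0 1; 0 0 -100 0 0 0 1; 0 0 -100 0 0 0 1"

```text
time_s: 14.12
eef_pos: [0.5429, -0.2527, 0.2277]
eef_rot: [-0.004, 0.906, 0.424, -0.001]
wrist_force: [0.0, -0.1, -3.5]
opening: 0.45
grasp_force: 61.2
```

```bash
python3 - <<'E'
from h import *
print(pose()[2]["wrist_force"]);delta([.4865,-.0085,.23+.019],F(np.radians(50),0))
E
```

```text
[ 0.03998496 -0.07993355 -3.465603  ]
[ 151.5 -199.7   -0.4] [-0.008 -0.002  0.003] rows>=4.0 tcp [ 0.4865 -0.0085  0.23  ]
```

>>> carry_out --deltas "40 -55 0 -0.006 0 0.002 1; 80 -105 0 -0.006 0 0.002 1; 115 -155 0 -0.006 0 0.002 1; 140 -185 0 -0.006 0 0.002 1; 151 -200 0 -0.006 0 0.002 1; 151 -200 0 -0.006 0 0.002 1; 151 -200 0 -0.006 0 0.002 1; 151 -200 0 -0.006 0 0.002 1"

```text
time_s: 15.12
eef_pos: [0.4871, -0.0105, 0.2307]
eef_rot: [0.0, 0.906, 0.422, 0.001]
wrist_force: [-0.1, -0.7, -2.6]
opening: 0.456
grasp_force: 62.0
```

```bash
python3 - <<'E'
from h import *
P=[]
for i in range(4):
    t=vision.camera("top");u=vision.camera("side");p,R,o=pose();P.append(np.r_[p,R.as_matrix()[:2,2]])
print(np.round(P,4));b=np.mean(P,0)
for c in("side","top"): print(c,proj(c,[b[0],b[1],.115]),proj(c,[b[0],b[1],.235]))
cv2.imwrite("pics/crop6.png",np.hstack([cv2.resize(t[200:280,250:330],(400,400),interpolation=2),cv2.resize(u[160:240,210:290],(400,400),interpolation=2)]))
E
```

```text
[[ 0.4871 -0.0103  0.2308  0.0024  0.0008]
 [ 0.487  -0.0099  0.2308  0.0026  0.0009]
 [ 0.4869 -0.0097  0.2309  0.0026  0.0008]
 [ 0.4869 -0.0095  0.2309  0.0027  0.0008]]
side (np.float64(250.0921368134771), np.float64(206.96697487523642)) (np.float64(247.4222884562186), np.float64(174.57866863334385))
top (np.float64(294.73533276202335), np.float64(243.3925156301288)) (np.float64(297.47732351896656), np.float64(238.20455842619788))
```

View pics/crop6.png

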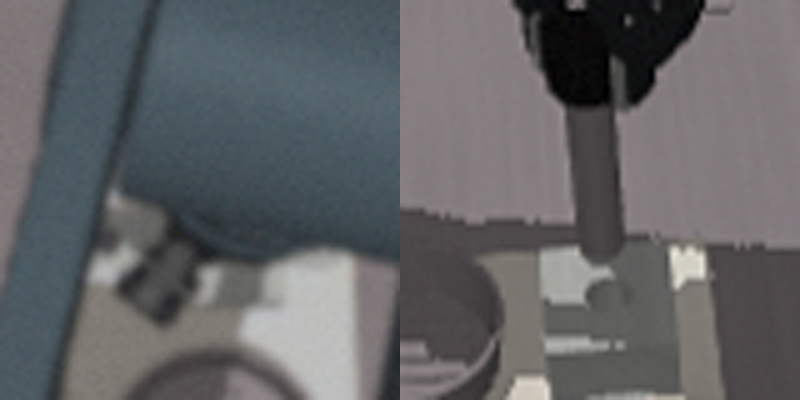

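In the side view the shank hangs vertical and its tip's bottom centre is at about (250.2,209). In the top view the arm hides the bore. I'll lower to just above the socket and compare tip and bore in the side view.

>>> carry_out --deltas "0 0 20 0 0 0 1; 0 0 38 0 0 0 1; 0 0 38 0 0 0 1; 0 0 38 0 0 0 1"

```text
time_s: 16.02
eef_pos: [0.4875, -0.0094, 0.1937]
eef_rot: [0.001, 0.906, 0.423, 0.002]
wrist_force: [0.3, -1.2, -2.7]
opening: 0.452
grasp_force: 61.8
```

```bash
python3 - <<'E'
from h import *
u=np.mean([vision.camera("side").astype(float) for i in range(3)],0).astype(np.uint8);p,R,o=pose();print(p,R.as_matrix()[:,2].round(4),o["wrist_force"])
cv2.imwrite("pics/side7.png",u)
print("pred tip",proj("side",[p[0],p[1],p[2]-.115]))
cv2.imwrite("pics/crop7.png",cv2.resize(u[185:235,222:282],(720,600),interpolation=2))
g=u.max(2)
for r in (200,205,210): print(r,g[r,235:270])
for c in (247,249,251,253): print(c,g[205:232,c])
E
```

```text
[ 0.48759583 -0.00944111  0.19386367] [ 4.3e-03  4.0e-04 -1.0e+00] [-0.2492317   1.42450246 -3.20543337]
pred tip (np.float64(251.03915287082137), np.float64(215.6019950479276))
200 [134 135 134 137 138 135 134 136 140 144  78  66  71  72  75  74  70  66
  60  84 135 137 134 135 135 133 132 132 132 132 134 135 132 132 133]
205 [ 76  76  75  76  77  76  74 116  80 120  94  76  71  73  74  75  71  69
  65  54 136 139 135 136 136 132 131 132 132 133 132 134 134 133 132]
210 [100 102 100  86 145 157 158 166 177 106  98  74  68  71  73  75  72  70
  67  61  73  95  95  95  97  98  97  96 111 171 172 171 171 172 177]
247 [ 71  69  69  69  69  68  67  66  67  69  69  70  73  76  79 109 116  95
  97  96  97  96  93 137 159 115  90]
249 [ 74  74  74  73  72  73  73  73  73  72  73  72  73  72  70  76  85  91
  99  97  97  97  94 139 153 100  89]
251 [71 71 72 71 72 72 73 73 74 75 75 75 75 74 74 77 87 95 96 98 97 98 97 96
 94 91 90]
253 [65 65 66 66 67 67 67 68 67 68 68 69 68 68 68 77 90 93 96 96 95 96 96 97
 94 91 92]
```

View pics/crop7.png

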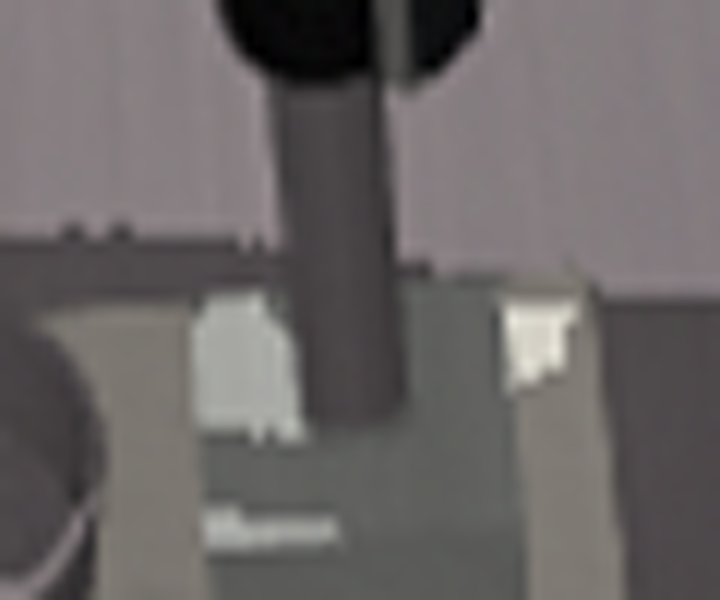

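```bash
python3 - <<'E'
from h import *
s=cv2.imread("pics/side0.png");u=cv2.imread("pics/side7.png")
g=s[208:230,240:264].astype(float).max(2);w=np.clip(150-g,0,None)
print(g[::2,::2].astype(int))
m=(g<128).astype(np.uint8);n,l,st,ce=cv2.connectedComponentsWithStats(m);i=l[11,11];print(st[i],ce[i]+[240,208])
b=ce[i]+[240,208]
print("bore side",plane("side",*b,.065))
print("tip",plane("side",251.1,217.4,.0787),"bottom-edge",plane("side",251.1,220.9,.0787))
print("bore bottom edge", plane("side",b[0],208+st[i][1]+st[i][3]-.5,.065))
E
```

```text
[[126 124 128 129 131 131 133 142 136 140 144 146]
 [150 164 158 156 155 156 153 155 152 152 157 155]
 [155 157 156 154 154 154 153 154 151 152 156 156]
 [155 157 155 154 156 158 146 157 151 152 155 157]
 [156 156 155 155 116  78  83 105 151 151 154 158]
 [156 155 157 149  73  80  88  86 126 150 155 158]
 [155 157 157 161  75  82  88  86 139 150 155 157]
 [155 155 158 156 136 111 114 138 155 151 155 158]
 [154 154 158 156 152 158 156 156 153 153 155 158]
 [153 155 158 157 152 156 158 156 154 152 157 157]
 [153 154 159 159 156 159 160 152 149 141 144 138]]
[ 7  7 10  8 58] [251.10344828 218.67241379]
bore side [ 0.48710471 -0.00874688  0.065     ]
tip [ 0.48731481 -0.01536088  0.0787    ] bottom-edge [ 0.48646299 -0.02699527  0.0787    ]
bore bottom edge [ 0.48616402 -0.0215914   0.065     ]
```

In the side view the tip's lower edge is at about (251.1,220.9), while the bore's lower edge was at about 222.5 on its plane. So the tip sits 5–6 mm too far to -y at matching x. I'll shift +y part way, then lower gently to contact, which removes the height ambiguity.

>>> carry_out --deltas "3 -2.5 4 0 0 0 1; 3 -2.5 8 0 0 0 1; 3 -2.5 10 0 0 0 1; 3 -2.5 11 0 0 0 1; 3 -2.5 12 0 0 0 1; 3 -2.5 12 0 0 0 1"

```text
time_s: 16.92
eef_pos: [0.487, -0.0054, 0.1809]
eef_rot: [0.0, 0.906, 0.423, 0.001]
wrist_force: [-0.1, 0.7, -3.1]
opening: 0.453
grasp_force: 61.9
```

>>> carry_out --deltas "0 0 1 0 0 0 1; 0 0 2 0 0 0 1; 0 0 2 0 0 0 1"

```text
time_s: 17.3
eef_pos: [0.4872, -0.0053, 0.1789]
eef_rot: [0.0, 0.906, 0.423, 0.002]
wrist_force: [0.8, -0.2, -2.2]
opening: 0.455
grasp_force: 62.2
```

```bash
cat > m.py <<'E'
from h import *
u=np.mean([vision.camera("side").astype(float) for i in range(3)],0);p,R,o=pose()
print(p.round(4),R.as_matrix()[:,2].round(4),o["wrist_force"].round(1),o["torque"].round(2))
g=u.max(2).astype(int)
for r in (212,215): print(r,g[r,240:262])
for c in (249,250,251,252,253): print(c,g[214:232,c])
E
python3 m.py
```

```text
[ 0.4871 -0.0053  0.1789] [ 2.9e-03  9.0e-04 -1.0e+00] [ 0.   1.2 -2.9] [ 0.09 -0.16  0.  ]
212 [167 167 170 172 173 142  86  67  71  72  75  73  70  66  61  78  94  96
  95  97  99  98]
215 [168 167 168 172 169 172 124  70  68  72  73  74  70  68  62  73  96  95
  95  95  98  98]
249 [ 72  72  73  73  73  72  70  71  84  99  97  98  97  93 137 152 100  90]
250 [ 75  73  76  74  74  73  73  72  81  95  98  98  97  94 138 153 101  89]
251 [ 73  74  74  75  74  76  75  74  81  95  98  97  97  94 137 145  89  89]
252 [ 71  70  70  71  71  71  72  71  80  94  99  98  97  95 140 148  88  90]
253 [ 67  68  68  68  68  69  68  67  81  97  96  95  95  94 138 145  87  90]
```

>>> carry_out --deltas "0 0 1 0 0 0 1; 0 0 2 0 0 0 1; 0 0 2 0 0 0 1"

```text
time_s: 17.82
eef_pos: [0.487, -0.0053, 0.1768]
eef_rot: [0.0, 0.906, 0.423, 0.001]
wrist_force: [0.8, 0.5, -2.8]
opening: 0.455
grasp_force: 62.1
```

```bash
python3 m.py
```

```text
[ 0.487  -0.0053  0.1768] [ 2.6e-03  9.0e-04 -1.0e+00] [ 0.7  0.7 -3.6] [ 0.13 -0.19  0.01]
212 [167 167 170 174 174 142  86  68  72  73  76  72  70  67  60  76  96  95
  95  97  99  98]
215 [167 166 168 173 169 172 124  69  70  73  75  74  71  68  62  72  95  95
  95  97  98  99]
249 [ 73  73  73  72  72  71  71  71  83  99  97  97  97  92 137 151 100  89]
250 [ 74  75  75  74  74  74  73  72  81  96  98  98  97  95 138 153 100  89]
251 [ 73  74  75  75  76  75  74  74  83  95  98  98  97  94 136 145  88  90]
252 [ 70  71  70  70  71  71  71  70  80  95  98  98  98  95 140 147  87  91]
253 [ 68  68  68  68  69  70  68  68  81  97  95  96  95  94 138 146  88  91]
```

The rim edge no longer moves in the image and there is no contact force, so the tip has entered the bore. Pushing on down.

>>> carry_out --deltas "0 0 2 0 0 0 1; 0 0 4 0 0 0 1; 0 0 6 0 0 0 1; 0 0 8 0 0 0 1; 0 0 8 0 0 0 1"

```text
time_s: 18.6
eef_pos: [0.487, -0.0053, 0.1686]
eef_rot: [0.0, 0.906, 0.423, 0.001]
wrist_force: [1.3, 0.4, -4.0]
opening: 0.453
grasp_force: 62.1
```

>>> carry_out --deltas "0 0 4 0 0 0 1; 0 0 8 0 0 0 1; 0 0 12 0 0 0 1; 0 0 16 0 0 0 1; 0 0 20 0 0 0 1; 0 0 20 0 0 0 1"

```text
time_s: 19.35
eef_pos: [0.487, -0.0053, 0.1485]
eef_rot: [0.0, 0.906, 0.423, 0.001]
wrist_force: [0.9, 0.4, -4.7]
opening: 0.453
grasp_force: 62.0
```

>>> carry_out --deltas "0 0 3 0 0 0 1; 0 0 5 0 0 0 1; 0 0 7 0 0 0 1; 0 0 8 0 0 0 1; 0 0 9 0 0 0 1; 0 0 9 0 0 0 1"

```text
time_s: 20.1
eef_pos: [0.4872, -0.0053, 0.14]
eef_rot: [0.0, 0.906, 0.423, 0.001]
wrist_force: [1.5, 0.3, -1.7]
opening: 0.454
grasp_force: 62.5
```

Force starts to change, so the floor is near. Pressing on until it bears.

>>> carry_out --deltas "0 0 0.5 0 0 0 1; 0 0 1 0 0 0 1; 0 0 1 0 0 0 1; 0 0 1 0 0 0 1"

```text
time_s: 20.6
eef_pos: [0.4876, -0.0052, 0.1399]
eef_rot: [0.0, 0.906, 0.423, 0.002]
wrist_force: [-1.8, 1.4, 7.7]
opening: 0.45
grasp_force: 63.2
```

It bears on the floor at the expected height (TCP 0.140). Releasing, then retreating.

>>> carry_out --deltas "0 0 0 0 0 0 0; 0 0 0 0 0 0 0; 0 0 0 0 0 0 0; 0 0 0 0 0 0 0; 0 0 0 0 0 0 0; 0 0 0 0 0 0 0; 0 0 -40 0 0 0 0; 0 0 -90 0 0 0 0; 0 0 -140 0 0 0 0; 0 0 -140 0 0 0 0; 0 0 -140 0 0 0 0; 0 0 -140 0 0 0 0"

```text
time_s: 22.1
eef_pos: [0.4859, -0.0052, 0.2772]
eef_rot: [-0.001, 0.906, 0.423, 0.0]
wrist_force: [-0.5, 0.1, 0.4]
opening: 1.003
grasp_force: 0.0
```

```bash
python3 - <<'E'
from h import *
u=vision.camera("side");m=(u[180:222,225:275].max(2)<45).astype(np.uint8)
n,l,st,ce=cv2.connectedComponentsWithStats(m);i=1+np.argmax(st[1:,4]);print(st[i]+[225,180,0,0,0],ce[i]+[225,180],proj("side",[.487,-.0078,.16]),proj("side",[.487,-.0078,.17]))
cv2.imwrite("pics/crop8.png",cv2.resize(u[160:260,200:300],(600,600),interpolation=2))
E
```

```text
[242 187  16  18 241] [249.22406639 195.50622407] (np.float64(249.08976472227235), np.float64(194.83023004395886)) (np.float64(248.8704505585012), np.float64(192.17103363940367))
```

View pics/crop8.png

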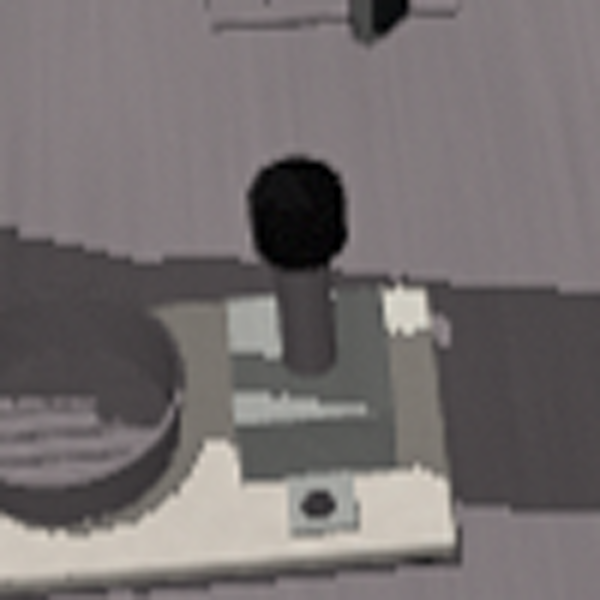

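The column stands upright in the socket with its knob centred at (249.2,195.5), against (249.1,194.8) expected for fully home. The gripper is clear of it.

```bash
python3 -c "
from bench import ctrl
print(ctrl.hand_in())"
```

```text
the job is handed in; nothing more can be done
None
```

The column stands upright, knob up and fully home in the press socket, released after its stop in the draining block; the job was handed in at about 22 s, with no verdict returned.

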